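# Clamp a heat sink to its set spring load

## Robot

A 7-joint arm with a two-finger parallel gripper is mounted at the origin on the work surface. World frame = base frame: x ahead of the robot, y to its left, z up, the work surface at z = 0. Lengths are in m, angles in rad, forces in N, time in s.
With the tool pointing down it reaches from about 0.425 to 0.925 m from the base axis. Payload 6.8 kg.
Tool frame: the origin (TCP) lies midway between the tips of the shut fingers; the grasp point (between the pads) lies 19 mm behind it; x points along the fingers, y is the direction in which the jaws open and shut, and the axes are right-handed (so a half turn about x gives the same grasp; the last joint's range is limited). The gripper opens to 85 mm and grips with 20 to 120 N. Pads are 22 mm wide; open, the fingers measure 114 mm over their backs; the gripper's body (76 mm by 85 mm) begins 54 mm behind the grasp point. The pads swing forward as they close: fully open they stand 13 mm farther back than shut.
Start: joints at [1.156, 0.477, 0.022, 1.555, -0.011, 1.109, -0.083], TCP at [0.204, -0.643, 0.231] pointing down, gripper open.
Joint ranges: [-2.96, 2.96], [-0.34, 2.1], [-1.41, 1.46], [0.24, 2.44], [-1.37, 4.51], [0.17, 1.92], [-2.96, 2.96]. Speed limits (rad/s): [2.39, 2.39, 3.14, 3.14, 3.14, 3.14, 3.14].

## Interface

Orientations are given as a rotation vector (axis times angle).
In Python, from bench import r gives the robot as it stands.
- The arm moves only by the tool carry_out, never from a script. Its argument "targets" is one flat list of numbers, 7 for each row, row after row: the finger opening in m, from 0 to 0.0854, then the shift along the tool's x, y, z in m, then the turn, a rotation vector about the tool's x, y, z in units of 5 degrees (1.0 is 5 degrees). A call has 1 to 12 rows; each row is the pose to reach, as a shift and turn from the pose measured when the call began, along the tool's axes at that moment; what a row does not reach only later rows make up. A row lasts 1/8 s, in which the tool goes at most 62.5 mm and 10.7 degrees, less where a joint would pass 70% of its speed; a pose out of reach is approached as far as the arm can. A call with a gripper value outside its range is refused whole. The fingers move at their own pace and stop on an object; "squeeze" is the grip in N (left out, the last holds). Time passes only in rows, so rows that repeat a pose let the fingers close. It gives the time, the measured TCP pose, the force and the opening at its end, in the units of the state.
- r.get_obs(): the state, without advancing time (a new reading comes with each control period).
- r.grab_frame(name): name is "side" or "top" or "wrist"; returns the picture (480x640x3 uint8, blue, green, red); there is no depth.
- r.camera_info(name): a dict with "fx", "fy", "cx", "cy" (pixels), "xyz" and "orientation" of the camera in the world. Camera axes: x right, y up, looking along -z (the intrinsics and any distortion apply to the point x, -y, -z); pixel columns grow to the right and rows downward; lengths in m; the calibration is good to about 2 mm. The wrist camera is an equidistant fisheye: a pixel r from the principal point sees the ray r / f radians off the axis. A picture is of the moment at which its call begins: read the wrist's pose just before it. camera_info takes no time and is no camera call; for the wrist camera it gives the pose at the moment of the call.
- r.hand_in(): hands the job in, once; it reports no verdict.
The state is a dict: "clock": time; "joints": joint angles; "qvel": joint speeds; "tau": joint torques, N m; "tcp_pos": TCP position; "orientation": TCP orientation; "contact_force": force on the tool from outside, world axes, zero at the start; "moment": the same for the moment, N m; "grip_width": finger opening in m.
Only numpy, scipy, OpenCV 4.12 (cv2) and the standard library are available. Lean on these libraries where they do the work, as an engineer would, in place of code of your own. Each camera call takes 0.05 s, during which the arm holds its last target. There are 200 camera calls.

## Task

Slide the carrier with the board and heat sink into the spring press until it bears on the end of the stop screw, and hold it there for a moment with a light push. Then take the crank and turn the handwheel clockwise until the gauge needle stands between the two long lines, without running clearly past them, and let go. Work gently: do not ram the stop, do not shift or tip the press, which only stands on the bench, and leave the other things alone.

Things in the scene. Friction and masses are not known exactly. Their poses are not given: they have to be found in the camera images.
- press: Bench spring press, loose on the bench (about 3.5 kg; 15 to 20 N sideways on the crank tips it). Black base 290 x 200 x 16 mm, two columns, a bridge, handwheel on top. Origin: base underside, below the spindle axis. x: way in for the carrier, away from the robot; z up. The base runs from x -185 to +105, with rails 92 mm apart; the bridge spans x -24 to +24, y -95 to +95, up to z 184 mm.
- carrier: Flat grey carrier 190 x 90 x 8 mm, about 0.5 kg, loose between the rails on the press base, with a board and a finned heat sink (90 x 60 x 28 mm) on it. Origin: underside, below the heat sink's centre; the plate runs from x -135 to +55 mm. It starts 40 to 57 mm short of the spindle axis and slides in along the press's x.
- pull_handle (a point): Middle of the steel bar of the carrier's U-shaped pull handle: bar 12 mm thick, 60 mm long across the carrier (y), 28 mm above the carrier's underside and 44 mm above the bench; 120 mm from the carrier's origin on the robot's side. Free space of 25 mm and more in front of and behind it.
- back_stop: Small bracket at the back of the base, origin on the base top, 80 mm behind the spindle axis. It holds the stop screw, whose round end meets the carrier's back edge. The screw is set anew for each batch: the carrier meets it anywhere from 15 mm before to 15 mm past the place where its origin lies below the spindle axis, and this must be felt. Bear on it with 3 to 6 N; over 9 N damages it.
- spindle_top (a point): Point on the handwheel's axis (vertical), 202 mm above the bench, at the top of the disc. The disc handwheel is 102 mm across; it keeps its height as it turns.
- crank_grip (a point): Centre of the black crank grip that stands upright on the handwheel, 40 mm off its axis, 232 mm above the bench. Round, 21 mm thick, 50 mm long (207 to 256 mm above the bench); it spins freely on its own pin, so it can be held without turning the hand. The crank needs about 5.5 N along its circle at first and 10 N at the set load.
- handwheel (a joint): Angle of the handwheel in rad, growing clockwise seen from above (tightening), range 0 to 15, starts at 0 to 3.1. At 0 the crank lies on the far side (press +x). Each turn lowers the crosshead and foot 12 mm; the foot starts 4 to 10 mm above the heat sink. The screw holds where it is left.
- needle (a joint): Gauge needle, rad: 0 at rest, rises as the spring (6.5 N/mm, 12 N at rest) is squeezed, 0.0667 rad per mm. It moves once the foot is on the heat sink, then 0.127 rad per rad of handwheel. Set load at 0.80; the two long lines stand at about 0.72 and 0.88.
- gauge_mark (a point): Place midway between the two long lines on the white gauge plate (100 x 74 mm, upright on the press's far side, looking to press +x), 66 mm from the needle's pivot. It moves down with the crosshead. Short ticks mark the rest of the scale.
- needle_tip (a point): Tip of the black needle, 72 mm from its pivot. At rest it points down and to the right seen from the far side; it swings up to the lines.
- tote: Black parts tote 100 x 150 x 55 mm, a bystander. Origin: centre of its underside.
- driver: Screwdriver with a black handle, 200 mm long, lying on the bench, a bystander. Origin: middle, underside.
- spare_sink: Spare finned heat sink 60 x 60 x 28 mm, a bystander. Origin: centre of its underside.
- jar: Small jar, 56 mm across, 80 mm tall, a bystander. Origin: centre of its underside.
Mind the look-alikes: they are no part of the job. Of the things like the carrier, leave any that is orange; of the rest the smaller one is meant.

How it is judged:
On the way, in this order (a step that is already met when the one before it is completed fails the run):
1. the carrier bears on the stop screw with at least 2 N (contact force between carrier and back_stop above 2 N), for 0.2 s.
2. the needle stands between the two long lines (value of joint needle between 0.725 and 0.875 rad), for 0.2 s.
At the end, for the whole second after the job is handed in: The needle stands between the two long lines (0.725 to 0.875 rad) with the handwheel at rest, and the carrier is still in: its origin no more than 17 mm short of the spindle axis (all of step 2 and x of carrier in the frame of press above -0.017 m and velocity of joint handwheel between -0.05 and 0.05 rad/s); the robot touches nothing.
It fails at once if the stop is rammed: over 9 N between carrier and stop (contact force between carrier and back_stop above 9 N).
It fails at once if the press is shifted by over 5 mm (distance of press from where it was at the start of the episode above 0.005 m).
It fails at once if the press is tipped by over 0.05 rad (angle between press's own z axis and vertical above 0.05 rad).
It fails at once if the needle runs clearly past the upper line (over 0.95 rad) (value of joint needle above 0.95 rad).
It fails at once if a bystander is moved by over 15 mm (distance of any of tote, driver, spare_sink, jar from where it was at the start of the episode above 0.015 m).
It also fails if it takes over 72 s, if anything falls off the work surface, if the arm or the gripper's body presses on something with over 40 N, if the wrist force passes 120 N, or if a joint passes its speed limit or range.

## Working session

There is one attempt and no reset: what is moved stays moved. The work goes in short steps, Python scripts to look and compute and a tool call to move; the robot and the scene stay as the last step left them, time stands still between calls to the robot, and variables do not carry over. Pictures are saved under pics/ and viewed, about 8 in all and at most 12, crops included, and the job is handed in when it is done.

Besides the shell and the picture viewer there is one more tool, called after ">>>" as name(argument=value, ...), one argument or row to a line, values as JSON. carry_out: Moves the arm, as the interface text tells. Its arguments: {"type":"object","properties":{"targets":{"type":"array","items":{"type":"number"}},"squeeze":{"type":"number"}},"required":["targets"]}

```bash
mkdir -p pics; ls
python3 - <<'E'
from bench import r
import cv2
print(r.get_obs())
for n in("side","top","wrist"):
    print(n,r.camera_info(n))
for n in("side","top"):
    cv2.imwrite(f"pics/{n}0.png",r.grab_frame(n))
E
```

```text
pics
{'clock': 0.0, 'joints': array([ 1.15590855,  0.47779877,  0.02236347,  1.55646005, -0.01150645,
        1.10928935, -0.08311939]), 'qvel': array([-7.05845940e-06,  1.58628555e-03, -1.05517983e-03, -4.89055038e-04,
        4.48883531e-04, -8.89840214e-05,  1.16854458e-03]), 'tau': array([ 2.85784099e-04, -5.96443713e+01,  1.60831511e+00, -2.81195247e+01,
        1.25041135e-02,  9.41281964e-03, -3.91506092e-05]), 'tcp_pos': array([ 0.20364267, -0.642926  ,  0.23032343]), 'orientation': array([ 2.05642424,  0.31983566, -2.05729368]), 'contact_force': array([-0.33025553,  0.03210874,  0.69074368]), 'moment': array([-0.00983895,  0.01698877,  0.03006714]), 'grip_width': 0.08535511595447001}
side {'fx': 582.330855585806, 'fy': 582.330855585806, 'cx': 321.0169105943928, 'cy': 242.3450379831274, 'xyz': array([-0.32265423,  1.04376847,  0.96230319]), 'orientation': array([ 0.45663474, -1.24236115, -2.20202463])}
top {'fx': 561.8010426797323, 'fy': 561.8010426797323, 'cx': 325.3734075027895, 'cy': 238.60551501993496, 'xyz': array([ 0.28466705, -0.01241443,  1.47072334]), 'orientation': array([ 0.15937755, -0.12478603, -1.54090265])}
wrist {'fx': 371.64829954431775, 'fy': 371.64829954431775, 'cx': 318.66195417605337, 'cy': 242.47671686538385, 'xyz': array([ 0.27237565, -0.62192735,  0.37180312]), 'orientation': array([-0.24571769,  0.18323667, -1.2539589 ])}
```

View pics/top0.png

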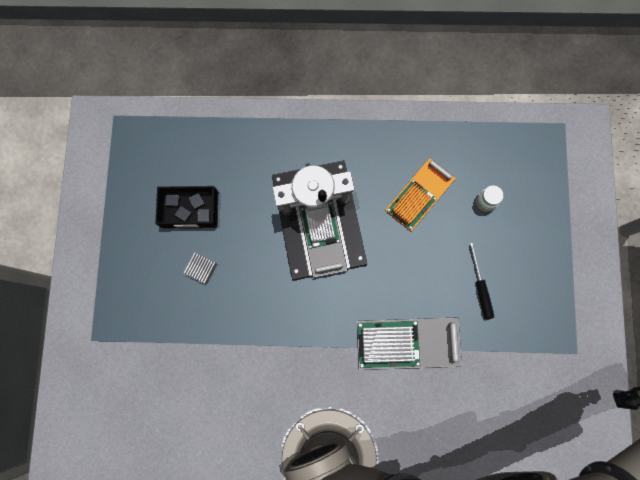

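View pics/side0.png

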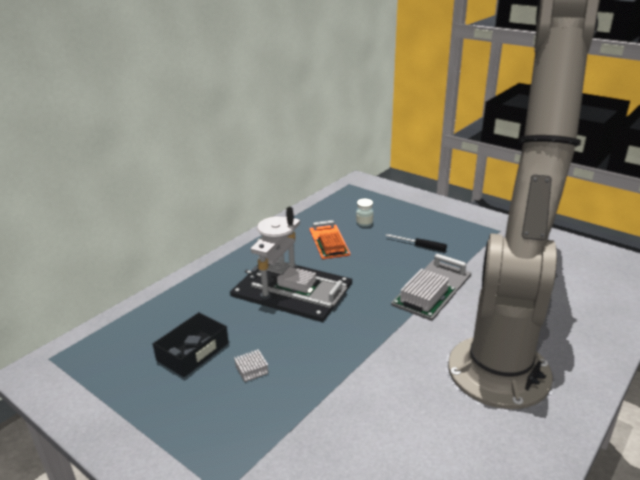

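The top view shows the press, with the handwheel at about (313,185) and the grip at about (322,197). The grey carrier in it has its handle at about (328,268). The large grey and orange look-alikes and the bystanders stand clear. Next I zoom in to measure.

```bash
cat > h.py <<'E'
import numpy as np, cv2
from bench import r
from scipy.spatial.transform import Rotation as R
def ray(name,px,ci=None):
    c=ci or r.camera_info(name); M=R.from_rotvec(c["orientation"]).as_matrix()
    u=(px[0]-c["cx"])/c["fx"]; v=(px[1]-c["cy"])/c["fy"]
    if name=="wrist":
        t=np.hypot(u,v); s=np.sin(t)/t if t>1e-9 else 1; d=np.array([u*s,-v*s,-np.cos(t)])
    else: d=np.array([u,-v,-1.])
    return c["xyz"],M@d
def at_z(name,px,z,ci=None):
    o,d=ray(name,px,ci); return o+d*(z-o[2])/d[2]
def proj(name,P,ci=None):
    c=ci or r.camera_info(name); p=R.from_rotvec(c["orientation"]).inv().apply(np.array(P)-c["xyz"])
    p=p*[1,-1,-1]
    if name=="wrist":
        n=np.hypot(p[0],p[1]); t=np.arctan2(n,p[2]); a=p[:2]/n*t
    else: a=p[:2]/p[2]
    return a*c["fx"]+[c["cx"],c["cy"]]
E
python3 - <<'E'
import cv2
im=cv2.imread("pics/top0.png")
cv2.imwrite("pics/crop0.png",cv2.resize(im[150:290,250:390],None,fx=4.2,fy=4.2,interpolation=cv2.INTER_CUBIC))
from h import *
for n,p,z in[("axis",(313,185),.202),("grip",(322,197),.24),("handle",(328,268),.044),("nearL",(296,279),.016),("nearR",(366,264),.016)]: print(n,at_z("top",p,z))
E
```

```text
axis [0.6439985  0.05125548 0.202     ]
grip [0.6056309  0.02814064 0.24      ]
handle [0.46995761 0.0139933  0.044     ]
nearL [0.4427488  0.09699424 0.016     ]
nearR [ 0.48651739 -0.08429325  0.016     ]
```

View pics/crop0.png

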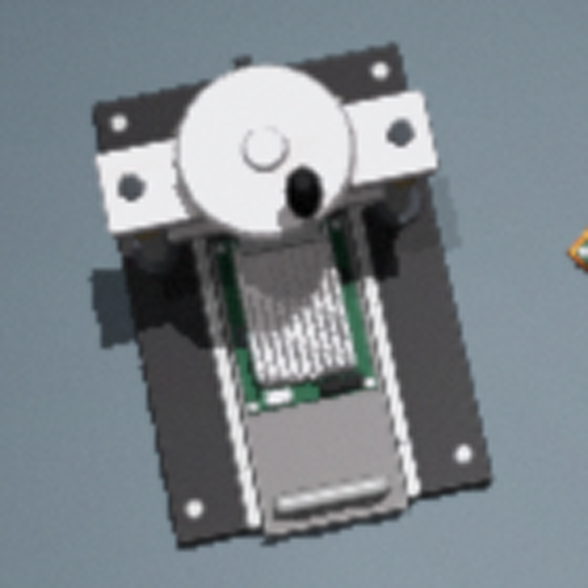

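Run:
```python
from h import *
from scipy.optimize import least_squares
c=lambda x,y:(250+x/4.2,150+y/4.2)
cor=[((178,547),(-.185,.1)),((492,487),(-.185,-.1)),((95,103),(.105,.1)),((395,43),(.105,-.1))]
W=np.array([at_z("top",c(*a),.016)[:2] for a,b in cor]+[at_z("top",c(265.5,151),.202)[:2]])
L=np.array([b for a,b in cor]+[(0,0)])
def f(p):
    M=R.from_euler("z",p[2]).as_matrix()[:2,:2]; return (L@M.T+p[:2]-W).ravel()
s=least_squares(f,[.64,.04,0]); p=s.x;print("press",p,np.degrees(p[2]),s.fun.reshape(-1,2).round(4))
print("disc",W[4])
M=R.from_euler("z",p[2]).as_matrix()[:2,:2]
for n,q,z in[("griptop",(303,182),.256),("gripbot",(304,209),.207),("handle",(333,495),.05),("hL",(278,502),.046),("hR",(390,487),.046)]:
    w=at_z("top",c(*q),z)[:2]; print(n,w,"press",M.T@(w-p[:2]), "disc-rel",M.T@(w-W[4]))
T=R.from_rotvec(r.get_obs()["orientation"]).as_matrix();print(T.round(3))
```

```text
press [0.64193832 0.05085168 0.22313477] 12.784680699223975 [[ 0.0001  0.0011]
 [ 0.0022 -0.0003]
 [-0.0013  0.0012]
 [-0.0012 -0.0023]
 [ 0.0002  0.0002]]
disc [0.6417059  0.05068288]
griptop [0.60989879 0.02753146] press [-0.0364057  -0.01565213] disc-rel [-0.03614169 -0.01553894]
gripbot [0.60766165 0.02815991] press [-0.03844831 -0.01454421] disc-rel [-0.0381843  -0.01443102]
handle [0.46962472 0.01061771] press [-0.17694499 -0.00110562] disc-rel [-0.17668097 -0.00099244]
hL [0.46504279 0.04400947] press [-0.17402414  0.03247223] disc-rel [-0.17376012  0.03258542]
hR [ 0.47589131 -0.02385195] press [-0.17846147 -0.03610745] disc-rel [-0.17819745 -0.03599426]
[[-0.001  0.302 -0.953]
 [ 0.002 -0.953 -0.302]
 [-1.    -0.002  0.   ]]
```

Everything agrees: press at (0.642, 0.051) with yaw 12.8°, handle at press x −0.1765, and handwheel at about 2.76 rad. First I travel to a safe waypoint with the fingers shut and line the tool up with the press.

>>> carry_out(
  targets=[0,0,-0.03,-0.035,0,0,0,0,0,-0.065,-0.075,0.2,0,0,0,0,-0.11,-0.125,0.4,0,0,0,0,-0.155,-0.175,0.6,0,0,0,0,-0.2,-0.225,0.8,0,0,0,0,-0.245,-0.275,0.96,0,0,0,0,-0.29,-0.325,0.96,0,0,0,0,-0.335,-0.38,0.96,0,0,0,0,-0.38,-0.431,0.96,0,0,0,0,-0.38,-0.431,0.96,0,0],
  squeeze=40,
)

```text
clock: 1.35
tcp_pos: [0.5009, -0.1471, 0.2309]
orientation: [2.102, 0.242, -2.103]
contact_force: [0.2, -0.8, 0.6]
grip_width: 0.0001
```

```bash
cat >> h.py <<'E'
P0=np.array([.6419,.0508]); YAW=.2231
PM=R.from_euler("z",YAW).as_matrix()
def st():
    o=r.get_obs(); T=R.from_rotvec(o["orientation"]).as_matrix()
    p=o["tcp_pos"].copy(); p[:2]-=P0
    print("t %.2f w %.4f"%(o["clock"],o["grip_width"]),"tcp_press",(PM.T@p).round(4),"F_press",(PM.T@o["contact_force"]).round(2),"M",(PM.T@o["moment"]).round(2))
    return o,T
def delta(x,y,z):
    "tool-frame shift to TCP target in press frame, and turn (5deg units) to aligned tool"
    o,T=st(); w=PM@np.array([x,y,z]); w[:2]+=P0
    G=PM@np.array([[0,0,-1],[0,-1,0],[-1,0,0]],float)
    print("shift",(T.T@(w-o["tcp_pos"])).round(4),"turn",(R.from_matrix(T.T@G).as_rotvec()/np.radians(5)).round(2))
E
python3 -c "
from h import *
delta(-.213,-.001,.23)"
```

```text
t 1.35 w 0.0001 tcp_press [-0.1813 -0.1618  0.2309] F_press [ 0.07 -0.79  0.63] M [-0.07  0.02 -0.02]
shift [ 0.0013 -0.1609  0.0312] turn [ 0.04 -0.    0.03]
```

>>> carry_out(
  targets=[0,0,-0.05,0.01,0,0,0,0,0,-0.1,0.02,0,0,0,0,0,-0.16,0.031,0,0,0,0,0.03,-0.161,0.031,0,0,0,0,0.08,-0.161,0.031,0,0,0,0,0.13,-0.161,0.031,0,0,0,0,0.17,-0.161,0.031,0,0,0,0,0.196,-0.161,0.031,0,0,0,0,0.196,-0.161,0.031,0,0,0],
)

```text
clock: 2.48
tcp_pos: [0.4327, 0.0033, 0.0338]
orientation: [2.097, 0.243, -2.107]
contact_force: [0.1, -0.5, -0.0]
grip_width: 0.0001
```

```bash
python3 -c "
from h import *
cv2.imwrite('pics/w1.png',r.grab_frame('wrist'))
delta(-.150,-.001,.035)
print(proj('wrist',list((PM@[-.1765,0,.044])[:2]+P0)+[.044]))"
```

```text
t 2.52 w 0.0004 tcp_press [-2.134e-01 -2.000e-04  3.500e-02] F_press [-0.56  0.12  0.39] M [ 0.   -0.02 -0.07]
shift [-0.0002  0.001  -0.0634] turn [0.04 0.02 0.03]
[317.25283045 232.04780051]
```

View pics/w1.png

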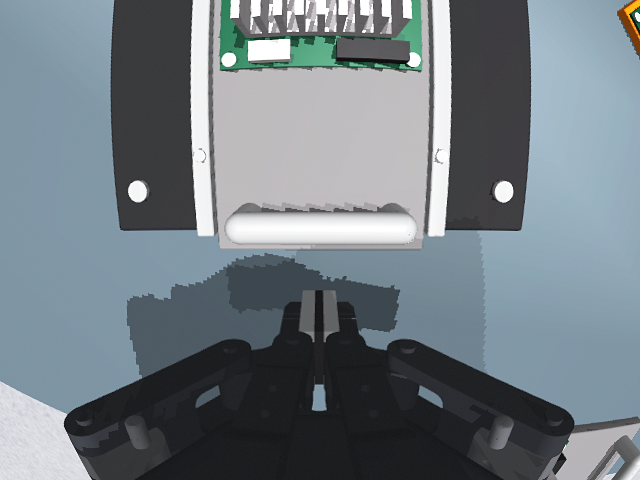

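The bar is at (320,228), within 5 px of prediction, and the fingers are centred behind it. Now I slide through the part of the travel that is certain to be free.

>>> carry_out(
  targets=[0,0,0.001,-0.006,0,0,0,0,0,0.001,-0.012,0,0,0,0,0,0.001,-0.016,0,0,0,0,0,0.001,-0.02,0,0,0,0,0,0.001,-0.024,0,0,0,0,0,0.001,-0.029,0,0,0,0,0,0.001,-0.034,0,0,0,0,0,0.001,-0.039,0,0,0,0,0,0.001,-0.044,0,0,0,0,0,0.001,-0.048,0,0,0,0,0,0.001,-0.051,0,0,0,0,0,0.001,-0.053,0,0,0],
)

```text
clock: 4.03
tcp_pos: [0.4859, 0.0143, 0.0348]
orientation: [2.1, 0.242, -2.105]
contact_force: [-1.5, 0.3, -0.0]
grip_width: -0.0002
```

```bash
python3 -c "
from h import *
st()"
```

```text
t 4.03 w -0.0002 tcp_press [-0.1602 -0.001   0.0348] F_press [-1.37  0.58 -0.04] M [-0.    0.45 -0.05]
```

>>> carry_out(
  targets=[0,0,0,-0.0015,0,0,0,0,0,0,-0.003,0,0,0,0,0,0,-0.0045,0,0,0,0,0,0,-0.005,0,0,0],
)

```text
clock: 4.53
tcp_pos: [0.4909, 0.0155, 0.0349]
orientation: [2.1, 0.242, -2.105]
contact_force: [-1.7, -1.1, -0.7]
grip_width: 0.0001
```

```bash
python3 -c "
from h import *
st()"
```

```text
t 4.53 w 0.0001 tcp_press [-0.1551 -0.001   0.0349] F_press [-1.85 -0.67 -0.7 ] M [0.01 0.36 0.03]
```

>>> carry_out(
  targets=[0,0,0,-0.0007,0,0,0,0,0,0,-0.0014,0,0,0,0,0,0,-0.002,0,0,0],
)

```text
clock: 4.9
tcp_pos: [0.4928, 0.016, 0.0348]
orientation: [2.1, 0.242, -2.105]
contact_force: [-1.6, 0.5, -0.5]
grip_width: 0.0004
```

>>> carry_out(
  targets=[0,0,0,-0.0007,0,0,0,0,0,0,-0.0014,0,0,0,0,0,0,-0.002,0,0,0],
)

```text
clock: 5.28
tcp_pos: [0.4948, 0.0164, 0.0348]
orientation: [2.1, 0.242, -2.105]
contact_force: [-2.0, -0.5, -1.1]
grip_width: -0.0003
```

>>> carry_out(
  targets=[0,0,0,-0.0007,0,0,0,0,0,0,-0.0014,0,0,0,0,0,0,-0.002,0,0,0],
)

```text
clock: 5.65
tcp_pos: [0.4968, 0.0169, 0.0348]
orientation: [2.1, 0.242, -2.105]
contact_force: [-1.9, -0.5, 0.6]
grip_width: 0.0
```

>>> carry_out(
  targets=[0,0,0,-0.0007,0,0,0,0,0,0,-0.0014,0,0,0,0,0,0,-0.002,0,0,0],
)

```text
clock: 6.02
tcp_pos: [0.4988, 0.0174, 0.0348]
orientation: [2.1, 0.242, -2.105]
contact_force: [-2.0, -0.8, -0.2]
grip_width: 0.0003
```

>>> carry_out(
  targets=[0,0,0,-0.0007,0,0,0,0,0,0,-0.0014,0,0,0,0,0,0,-0.002,0,0,0],
)

```text
clock: 6.4
tcp_pos: [0.5008, 0.0178, 0.0348]
orientation: [2.1, 0.242, -2.105]
contact_force: [-2.1, -0.8, -0.4]
grip_width: 0.0001
```

>>> carry_out(
  targets=[0,0,0,-0.0007,0,0,0,0,0,0,-0.0014,0,0,0,0,0,0,-0.002,0,0,0],
)

```text
clock: 6.78
tcp_pos: [0.5028, 0.0183, 0.0348]
orientation: [2.1, 0.243, -2.105]
contact_force: [-2.5, -0.0, -0.2]
grip_width: -0.0002
```

>>> carry_out(
  targets=[0,0,0,-0.0007,0,0,0,0,0,0,-0.0014,0,0,0,0,0,0,-0.002,0,0,0],
)

```text
clock: 7.15
tcp_pos: [0.5048, 0.0188, 0.0349]
orientation: [2.1, 0.242, -2.105]
contact_force: [-2.3, -0.6, -0.4]
grip_width: -0.0
```

>>> carry_out(
  targets=[0,0,0,-0.0007,0,0,0,0,0,0,-0.0014,0,0,0,0,0,0,-0.002,0,0,0],
)

```text
clock: 7.52
tcp_pos: [0.5069, 0.0192, 0.0348]
orientation: [2.1, 0.242, -2.105]
contact_force: [-1.9, -0.7, 0.2]
grip_width: 0.0002
```

>>> carry_out(
  targets=[0,0,0,-0.0007,0,0,0,0,0,0,-0.0014,0,0,0,0,0,0,-0.002,0,0,0],
)

```text
clock: 7.9
tcp_pos: [0.5088, 0.0197, 0.0348]
orientation: [2.1, 0.242, -2.105]
contact_force: [-1.9, 0.3, 1.1]
grip_width: -0.0001
```

>>> carry_out(
  targets=[0,0,0,-0.0007,0,0,0,0,0,0,-0.0014,0,0,0,0,0,0,-0.002,0,0,0],
)

```text
clock: 8.28
tcp_pos: [0.5108, 0.0201, 0.0348]
orientation: [2.1, 0.242, -2.105]
contact_force: [-1.9, -0.1, 0.1]
grip_width: -0.0001
```

>>> carry_out(
  targets=[0,0,0,-0.0007,0,0,0,0,0,0,-0.0014,0,0,0,0,0,0,-0.002,0,0,0],
)

```text
clock: 8.65
tcp_pos: [0.5128, 0.0206, 0.0348]
orientation: [2.1, 0.242, -2.105]
contact_force: [-2.4, 0.6, 0.1]
grip_width: -0.0003
```

>>> carry_out(
  targets=[0,0,0,-0.0007,0,0,0,0,0,0,-0.0014,0,0,0,0,0,0,-0.002,0,0,0],
)

```text
clock: 9.02
tcp_pos: [0.5148, 0.021, 0.0348]
orientation: [2.1, 0.242, -2.105]
contact_force: [-3.6, -1.0, 2.0]
grip_width: -0.0001
```

>>> carry_out(
  targets=[0,0,0,-0.0003,0,0,0,0,0,0,-0.0006,0,0,0],
)

```text
clock: 9.28
tcp_pos: [0.5148, 0.021, 0.0348]
orientation: [2.099, 0.242, -2.106]
contact_force: [-4.5, -0.8, 3.7]
grip_width: 0.0
```

```bash
python3 -c "
from h import *
st()"
```

```text
t 9.28 w 0.0000 tcp_press [-0.1305 -0.0009  0.0348] F_press [-4.57  0.19  3.67] M [ 0.06  1.01 -0.03]
```

>>> carry_out(
  targets=[0,0,0,-0.0004,0,0,0,0,0,0,-0.0007,0,0,0,0,0,0,-0.0009,0,0,0,0,0,0,-0.0009,0,0,0,0,0,0,-0.0009,0,0,0,0,0,0,-0.0009,0,0,0],
)

```text
clock: 10.02
tcp_pos: [0.5148, 0.021, 0.0346]
orientation: [2.097, 0.242, -2.107]
contact_force: [-5.4, -1.2, 3.9]
grip_width: 0.0004
```

```bash
python3 -c "
from h import *
st()"
```

```text
t 10.03 w 0.0004 tcp_press [-0.1305 -0.0009  0.0346] F_press [-5.58 -0.01  3.93] M [ 0.05  1.16 -0.03]
```

>>> carry_out(
  targets=[0,0,0,-0.0006,0,0,0,0,0,0,-0.0009,0,0,0,0,0,0,-0.0011,0,0,0,0,0,0,-0.0011,0,0,0,0,0,0,-0.0011,0,0,0,0,0,0,-0.0011,0,0,0],
)

```text
clock: 10.78
tcp_pos: [0.5149, 0.021, 0.0345]
orientation: [2.095, 0.241, -2.109]
contact_force: [-5.1, -1.2, 4.3]
grip_width: 0.0001
```

```bash
python3 -c "
from h import *
st()"
```

```text
t 10.78 w 0.0001 tcp_press [-0.1305 -0.0009  0.0345] F_press [-5.25 -0.04  4.3 ] M [0.05 1.35 0.01]
```

>>> carry_out(
  targets=[0,-0.0006,0,-0.0006,0,0,0,0,-0.001,0,-0.001,0,0,0,0,-0.001,0,-0.0012,0,0,0,0,-0.001,0,-0.0012,0,0,0,0,-0.001,0,-0.0012,0,0,0],
)

```text
clock: 11.4
tcp_pos: [0.5149, 0.021, 0.0349]
orientation: [2.092, 0.241, -2.112]
contact_force: [-5.6, -0.4, -1.4]
grip_width: -0.0001
```

```bash
python3 -c "
from h import *
st()"
```

```text
t 11.40 w -0.0001 tcp_press [-0.1305 -0.001   0.0349] F_press [-5.56  0.83 -1.38] M [-0.03  1.18  0.01]
```

>>> carry_out(
  targets=[0,-0.0003,0,-0.0008,0,0,0,0,-0.0003,0,-0.0013,0,0,0,0,-0.0003,0,-0.0014,0,0,0,0,-0.0003,0,-0.0014,0,0,0,0,-0.0003,0,-0.0014,0,0,0],
)

```text
clock: 12.02
tcp_pos: [0.5149, 0.0209, 0.0346]
orientation: [2.089, 0.24, -2.115]
contact_force: [-6.3, -2.4, -0.0]
grip_width: 0.0
```

```bash
python3 -c "
from h import *
st()"
```

```text
t 12.03 w 0.0000 tcp_press [-0.1305 -0.0011  0.0346] F_press [-6.68 -0.93 -0.04] M [ 0.03  1.38 -0.03]
```

The carrier bore on the stop for over 2 s, at roughly 3 to 5 N net of about 2 N sliding friction. Next I back off and lift.

>>> carry_out(
  targets=[0,0,0,0.01,0,0,0,0,0,0,0.025,0,0,0,0,-0.02,0,0.03,0,0,0,0.03,-0.07,0,0.03,0,0,0,0.06,-0.13,0,0.03,0,0,0,0.06,-0.19,0,0.03,0,0,0,0.06,-0.25,0,0.03,0,0,0,0.06,-0.275,0,0.03,0,0,0,0.06,-0.275,0,0.03,0,0,0],
)

```text
clock: 13.15
tcp_pos: [0.49, 0.0143, 0.3124]
orientation: [2.095, 0.239, -2.108]
contact_force: [1.0, 0.8, -1.2]
grip_width: 0.0602
```

```bash
python3 -c "
from h import *
cv2.imwrite('pics/top2.png',cv2.resize(r.grab_frame('top')[150:290,250:390],None,fx=4.2,fy=4.2,interpolation=cv2.INTER_CUBIC))
cv2.imwrite('pics/w2.png',r.grab_frame('wrist'))
delta(-.0371,-.0149,.31)
for q in [(-.0371,-.0149,.256),(0,0,.202)]: print(proj('wrist',list((PM@q)[:2]+P0)+[q[2]]))"
```

```text
t 13.25 w 0.0596 tcp_press [-0.1579 -0.0019  0.3093] F_press [ 0.35 -0.64 -0.66] M [ 0.01 -0.07  0.  ]
shift [-0.0022  0.0134 -0.1207] turn [0.04 0.14 0.02]
[344.4495782   43.22477788]
[316.55501863   9.74834752]
```

View pics/w2.png

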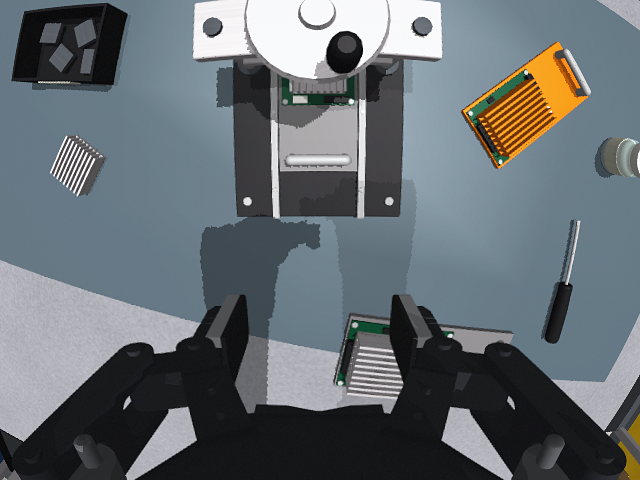

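The grip top shows at (345,41) and the hub at (317,10), both within 2 px of prediction, so the model holds and the press hasn't moved. I move over the grip, go down and close.

>>> carry_out(
  targets=[0.06,0,0.004,-0.035,0,0,0,0.06,0,0.009,-0.075,0,0.07,0,0.06,0,0.013,-0.11,0,0.14,0,0.06,0,0.013,-0.1207,0.04,0.14,0,0.06,0.03,0.0134,-0.1207,0.04,0.14,0,0.06,0.065,0.0134,-0.1207,0.04,0.14,0,0.06,0.087,0.0134,-0.1207,0.04,0.14,0,0.06,0.087,0.0134,-0.1207,0.04,0.14,0],
)

```text
clock: 14.25
tcp_pos: [0.6054, 0.0277, 0.2182]
orientation: [2.098, 0.238, -2.11]
contact_force: [-0.1, 0.4, 0.3]
grip_width: 0.0601
```

```bash
python3 -c "
from h import *
cv2.imwrite('pics/w3.png',r.grab_frame('wrist')[120:480])
delta(-.0371,-.0149,.222)"
```

```text
t 14.30 w 0.0599 tcp_press [-0.0394 -0.0145  0.2199] F_press [0.43 1.03 0.9 ] M [ 0.03 -0.01  0.  ]
shift [-0.0021  0.0004 -0.0023] turn [0.   0.03 0.03]
```

View pics/w3.png

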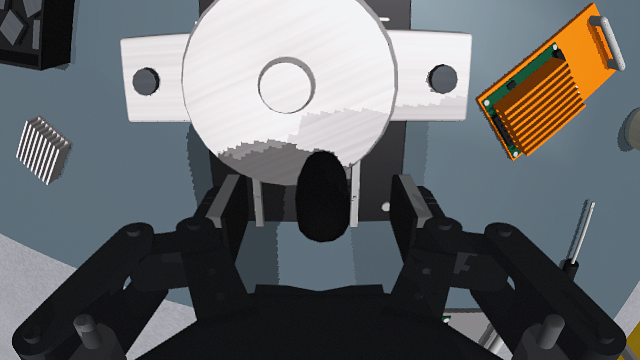

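>>> carry_out(
  targets=[0.05,-0.002,0.0004,-0.0023,0,0,0,0.03,-0.002,0.0004,-0.0023,0,0,0,0.01,-0.002,0.0004,-0.0023,0,0,0,0.01,-0.002,0.0004,-0.0023,0,0,0,0.01,-0.002,0.0004,-0.0023,0,0,0],
  squeeze=40,
)

```text
clock: 14.92
tcp_pos: [0.6095, 0.0278, 0.223]
orientation: [2.103, 0.237, -2.106]
contact_force: [-2.1, -1.0, 5.1]
grip_width: 0.0193
```

```bash
cat >> h.py <<'E'
def crank(dth,n=12,lead=0.0):
    "12 tool-frame rows about the press axis; prints state in polar form and the rows"
    o,T=st(); p=o["tcp_pos"].copy(); p[:2]-=P0; q=PM.T@p; F=PM.T@o["contact_force"]
    th=np.arctan2(-q[1],q[0])%(2*np.pi); er=q[:2]/np.hypot(*q[:2]); et=np.array([-np.sin(th),-np.cos(th)])
    print("theta %.3f radius %.4f Fr %.1f Ft %.1f"%(th,np.hypot(*q[:2]),F[:2]@er,F[:2]@et))
    for i in range(1,n+1):
        a=th+dth*i/n; w=PM@np.array([.04*np.cos(a),-.04*np.sin(a),.222])
        w[:2]+=P0; print((T.T@(w-o["tcp_pos"])).round(4).tolist())
    G=PM@np.array([[0,0,-1],[0,-1,0],[-1,0,0]],float)
    print("turn",(R.from_matrix(T.T@G).as_rotvec()/np.radians(5)).round(2))
E
python3 -c "
from h import *
crank(.5,8)"
```

```text
t 14.93 w 0.0193 tcp_press [-0.0367 -0.0152  0.223 ] F_press [-2.26 -0.56  5.05] M [-0.18  0.36  0.02]
theta 2.748 radius 0.0397 Fr 2.3 Ft 0.4
[0.001, -0.0022, 0.0012]
[0.001, -0.0046, 0.0019]
[0.001, -0.007, 0.0025]
[0.001, -0.0095, 0.0029]
[0.001, -0.012, 0.0032]
[0.001, -0.0145, 0.0033]
[0.001, -0.017, 0.0033]
[0.0011, -0.0195, 0.0031]
turn [-0.    0.01  0.02]
```

>>> carry_out(
  targets=[0.01,0,-0.0022,0.0012,0,0,0,0.01,-0.0005,-0.0046,0.0019,0,0,0,0.01,-0.0005,-0.007,0.0025,0,0,0,0.01,-0.0005,-0.0095,0.0029,0,0,0,0.01,-0.0005,-0.012,0.0032,0,0,0,0.01,-0.0005,-0.0145,0.0033,0,0,0,0.01,-0.0005,-0.017,0.0033,0,0,0,0.01,-0.0005,-0.0195,0.0031,0,0,0],
)

```text
clock: 15.92
tcp_pos: [0.6026, 0.044, 0.2231]
orientation: [2.103, 0.233, -2.105]
contact_force: [2.9, -5.9, -1.6]
grip_width: 0.0192
```

```bash
python3 -c "
from h import *
crank(.9,12)"
```

```text
t 15.93 w 0.0192 tcp_press [-0.0398  0.0021  0.2231] F_press [ 1.57 -6.36 -1.63] M [-1.23 -0.37 -0.02]
theta 3.194 radius 0.0398 Fr -1.9 Ft -6.3
[0.0011, -0.003, -0.0001]
[0.0011, -0.006, -0.0006]
[0.0011, -0.0089, -0.0013]
[0.0011, -0.0117, -0.0022]
[0.0011, -0.0145, -0.0034]
[0.0011, -0.0172, -0.0047]
[0.0011, -0.0198, -0.0062]
[0.0011, -0.0222, -0.008]
[0.0011, -0.0245, -0.0099]
[0.0011, -0.0267, -0.0119]
[0.0011, -0.0287, -0.0142]
[0.0011, -0.0305, -0.0165]
turn [-0.02  0.01 -0.01]
```

>>> carry_out(
  targets=[0.01,0,-0.003,-0.0001,0,0,0,0.01,0,-0.006,-0.0006,0,0,0,0.01,0,-0.009,-0.0013,0,0,0,0.01,0,-0.0117,-0.0022,0,0,0,0.01,0,-0.0145,-0.0034,0,0,0,0.01,0,-0.0172,-0.0047,0,0,0,0.01,0,-0.0198,-0.0062,0,0,0,0.01,0,-0.0222,-0.008,0,0,0,0.01,0,-0.0245,-0.0099,0,0,0,0.01,0,-0.0267,-0.0119,0,0,0,0.01,0,-0.0287,-0.0142,0,0,0,0.01,0,-0.0305,-0.0165,0,0,0],
)

```text
clock: 17.42
tcp_pos: [0.611, 0.0761, 0.223]
orientation: [2.1, 0.23, -2.108]
contact_force: [-3.4, -4.5, 5.5]
grip_width: 0.019
```

```bash
python3 -c "
from h import *
crank(1.0,12)"
```

```text
t 17.43 w 0.0190 tcp_press [-0.0245  0.0315  0.223 ] F_press [-4.36 -3.66  5.46] M [-0.51  1.02 -0.01]
theta 4.052 radius 0.0399 Fr -0.2 Ft -5.7
[0.001, -0.002, -0.0027]
[0.001, -0.0037, -0.0055]
[0.001, -0.0052, -0.0085]
[0.001, -0.0064, -0.0116]
[0.001, -0.0073, -0.0148]
[0.001, -0.008, -0.0181]
[0.001, -0.0084, -0.0214]
[0.0009, -0.0085, -0.0247]
[0.0009, -0.0084, -0.0281]
[0.0009, -0.008, -0.0314]
[0.0009, -0.0073, -0.0346]
[0.0009, -0.0063, -0.0378]
turn [-0.04  0.04 -0.02]
```

>>> carry_out(
  targets=[0.01,0,-0.002,-0.0027,0,0,0,0.01,-0.0005,-0.0037,-0.0055,0,0,0,0.01,-0.0005,-0.0052,-0.0085,0,0,0,0.01,-0.0005,-0.0064,-0.0116,0,0,0,0.01,-0.0005,-0.0073,-0.0148,0,0,0,0.01,-0.0005,-0.008,-0.0181,0,0,0,0.01,-0.0005,-0.0084,-0.0214,0,0,0,0.01,-0.0005,-0.0085,-0.0247,0,0,0,0.01,-0.0005,-0.0084,-0.0281,0,0,0,0.01,-0.0005,-0.008,-0.0314,0,0,0,0.01,-0.0005,-0.0073,-0.0346,0,0,0,0.01,-0.0005,-0.0063,-0.0378,0,0,0],
)

```text
clock: 18.92
tcp_pos: [0.6448, 0.0909, 0.2231]
orientation: [2.096, 0.231, -2.112]
contact_force: [-5.1, -0.9, 4.5]
grip_width: 0.0192
```

```bash
python3 -c "
from h import *
crank(1.0,12)"
```

```text
t 18.93 w 0.0192 tcp_press [0.0117 0.0385 0.2231] F_press [-5.21  0.3   4.47] M [0.21 1.08 0.02]
theta 5.008 radius 0.0402 Fr -1.2 Ft -5.1
[0.0011, 0.0013, -0.0031]
[0.001, 0.0027, -0.0061]
[0.001, 0.0043, -0.0091]
[0.001, 0.0061, -0.0118]
[0.001, 0.0082, -0.0145]
[0.001, 0.0105, -0.0169]
[0.001, 0.0129, -0.0191]
[0.0009, 0.0156, -0.0212]
[0.0009, 0.0184, -0.0229]
[0.0009, 0.0213, -0.0245]
[0.0009, 0.0244, -0.0258]
[0.0009, 0.0275, -0.0269]
turn [-0.03  0.09 -0.01]
```

>>> carry_out(
  targets=[0.01,0,0.0013,-0.0031,0,0,0,0.01,-0.0005,0.0027,-0.0061,0,0,0,0.01,-0.0005,0.0043,-0.0091,0,0,0,0.01,-0.0005,0.0061,-0.0118,0,0,0,0.01,-0.0005,0.0082,-0.0145,0,0,0,0.01,-0.0005,0.0105,-0.0169,0,0,0,0.01,-0.0005,0.0129,-0.0191,0,0,0,0.01,-0.0005,0.0156,-0.0212,0,0,0,0.01,-0.0005,0.0184,-0.0229,0,0,0,0.01,-0.0005,0.0213,-0.0245,0,0,0,0.01,-0.0005,0.0244,-0.0258,0,0,0,0.01,-0.0005,0.0275,-0.0269,0,0,0],
)

```text
clock: 20.42
tcp_pos: [0.6753, 0.0733, 0.2231]
orientation: [2.093, 0.238, -2.115]
contact_force: [-4.1, 4.2, 2.4]
grip_width: 0.0194
```

```bash
python3 -c "
from h import *
crank(1.0,12)"
```

```text
t 20.43 w 0.0194 tcp_press [0.0375 0.0146 0.2231] F_press [-3.07  4.98  2.37] M [ 1.18  0.63 -0.  ]
theta 5.913 radius 0.0403 Fr -1.1 Ft -5.8
[0.0011, 0.0033, -0.0008]
[0.0011, 0.0065, -0.0016]
[0.0011, 0.0098, -0.0022]
[0.001, 0.0131, -0.0024]
[0.001, 0.0164, -0.0024]
[0.001, 0.0198, -0.0021]
[0.001, 0.023, -0.0016]
[0.001, 0.0263, -0.0007]
[0.001, 0.0294, 0.0004]
[0.001, 0.0324, 0.0017]
[0.001, 0.0354, 0.0034]
[0.001, 0.0381, 0.0052]
turn [0.   0.11 0.03]
```

>>> carry_out(
  targets=[0.01,0,0.0033,-0.0008,0,0,0,0.01,0,0.0065,-0.0016,0,0,0,0.01,0,0.0098,-0.0022,0,0,0,0.01,0,0.0131,-0.0024,0,0,0,0.01,0,0.0164,-0.0024,0,0,0,0.01,0,0.0198,-0.0021,0,0,0,0.01,0,0.023,-0.0016,0,0,0,0.01,0,0.0263,-0.0007,0,0,0,0.01,0,0.0294,0.0004,0,0,0,0.01,0,0.0324,0.0017,0,0,0,0.01,0,0.0354,0.0034,0,0,0,0.01,0,0.0381,0.0052,0,0,0],
)

```text
clock: 21.92
tcp_pos: [0.68, 0.0386, 0.2232]
orientation: [2.098, 0.245, -2.111]
contact_force: [5.8, 4.8, -3.4]
grip_width: 0.019
```

```bash
python3 -c "
from h import *
crank(1.0,12)"
```

```text
t 21.93 w 0.0190 tcp_press [ 0.0345 -0.0203  0.2232] F_press [ 6.75  3.36 -3.4 ] M [ 0.71 -1.55 -0.05]
theta 0.533 radius 0.0400 Fr 4.1 Ft -6.3
[0.0012, 0.0028, 0.0018]
[0.0012, 0.0054, 0.0039]
[0.0012, 0.0079, 0.0061]
[0.0012, 0.0101, 0.0086]
[0.0012, 0.0122, 0.0112]
[0.0012, 0.014, 0.014]
[0.0012, 0.0156, 0.017]
[0.0012, 0.0169, 0.02]
[0.0012, 0.018, 0.0232]
[0.0012, 0.0188, 0.0264]
[0.0012, 0.0193, 0.0297]
[0.0013, 0.0195, 0.033]
turn [0.03 0.06 0.07]
```

>>> carry_out(
  targets=[0.01,0.0003,0.0028,0.0018,0,0,0,0.01,0.0003,0.0054,0.0039,0,0,0,0.01,0.0003,0.0079,0.0061,0,0,0,0.01,0.0003,0.0101,0.0086,0,0,0,0.01,0.0003,0.0122,0.0112,0,0,0,0.01,0.0003,0.014,0.014,0,0,0,0.01,0.0003,0.0156,0.017,0,0,0,0.01,0.0003,0.0169,0.02,0,0,0,0.01,0.0003,0.018,0.0232,0,0,0,0.01,0.0003,0.0188,0.0264,0,0,0,0.01,0.0003,0.0193,0.0297,0,0,0,0.01,0.0003,0.0195,0.033,0,0,0],
)

```text
clock: 23.42
tcp_pos: [0.6543, 0.0129, 0.2232]
orientation: [2.104, 0.246, -2.106]
contact_force: [6.8, -0.2, -3.1]
grip_width: 0.0192
```

```bash
python3 -c "
from h import *
crank(1.0,12)"
```

```text
t 23.43 w 0.0192 tcp_press [ 0.0037 -0.0397  0.2232] F_press [ 6.6  -1.67 -3.14] M [-0.36 -1.67 -0.02]
theta 1.478 radius 0.0399 Fr 2.3 Ft -6.4
[0.0012, 0.0003, 0.0033]
[0.0012, 0.0002, 0.0066]
[0.0012, -0.0002, 0.01]
[0.0012, -0.0009, 0.0132]
[0.0012, -0.0018, 0.0164]
[0.0012, -0.003, 0.0195]
[0.0012, -0.0045, 0.0225]
[0.0012, -0.0062, 0.0254]
[0.0012, -0.0081, 0.0281]
[0.0012, -0.0103, 0.0306]
[0.0013, -0.0126, 0.033]
[0.0013, -0.0152, 0.0352]
turn [0.04 0.   0.08]
```

>>> carry_out(
  targets=[0.01,0.0003,0.0003,0.0033,0,0,0,0.01,0.0003,0.0002,0.0066,0,0,0,0.01,0.0003,-0.0002,0.01,0,0,0,0.01,0.0003,-0.0009,0.0132,0,0,0,0.01,0.0003,-0.0018,0.0164,0,0,0,0.01,0.0003,-0.003,0.0195,0,0,0,0.01,0.0003,-0.0045,0.0225,0,0,0,0.01,0.0003,-0.0062,0.0254,0,0,0,0.01,0.0003,-0.0081,0.0281,0,0,0,0.01,0.0003,-0.0103,0.0306,0,0,0,0.01,0.0003,-0.0126,0.033,0,0,0,0.01,0.0003,-0.0152,0.0352,0,0,0],
)

```text
clock: 24.92
tcp_pos: [0.6187, 0.0185, 0.2232]
orientation: [2.108, 0.243, -2.101]
contact_force: [8.8, -3.1, -3.2]
grip_width: 0.019
```

```bash
python3 -c "
from h import *
crank(1.0,12)"
```

```text
t 24.93 w 0.0190 tcp_press [-0.0298 -0.0264  0.2232] F_press [ 7.89 -4.98 -3.23] M [-1.12 -1.44 -0.  ]
theta 2.417 radius 0.0398 Fr -2.6 Ft -9.0
[0.0012, -0.0024, 0.0023]
[0.0012, -0.0052, 0.0041]
[0.0012, -0.0081, 0.0058]
[0.0012, -0.0111, 0.0072]
[0.0012, -0.0143, 0.0083]
[0.0012, -0.0175, 0.0092]
[0.0012, -0.0208, 0.0098]
[0.0012, -0.0241, 0.0101]
[0.0012, -0.0274, 0.0101]
[0.0013, -0.0307, 0.0099]
[0.0013, -0.034, 0.0094]
[0.0013, -0.0373, 0.0086]
turn [ 0.02 -0.05  0.05]
```

>>> carry_out(
  targets=[0.01,0.0003,-0.0024,0.0023,0,0,0,0.01,0.0003,-0.0052,0.0041,0,0,0,0.01,0.0003,-0.0081,0.0058,0,0,0,0.01,0.0003,-0.0111,0.0072,0,0,0,0.01,0.0003,-0.0143,0.0083,0,0,0,0.01,0.0003,-0.0175,0.0092,0,0,0,0.01,0.0003,-0.0208,0.0098,0,0,0,0.01,0.0003,-0.0241,0.0101,0,0,0,0.01,0.0003,-0.0274,0.0101,0,0,0,0.01,0.0003,-0.0307,0.0099,0,0,0,0.01,0.0003,-0.034,0.0094,0,0,0,0.01,0.0003,-0.0373,0.0086,0,0,0],
)

```text
clock: 26.42
tcp_pos: [0.6022, 0.049, 0.2231]
orientation: [2.108, 0.235, -2.101]
contact_force: [0.2, -8.3, 3.8]
grip_width: 0.0197
```

```bash
python3 -c "
from h import *
crank(1.0,12)"
```

```text
t 26.43 w 0.0197 tcp_press [-0.0391  0.007   0.2231] F_press [-1.64 -8.17  3.82] M [-1.84  0.5   0.01]
theta 3.319 radius 0.0397 Fr 0.2 Ft -8.3
[0.0011, -0.0033, -0.0005]
[0.0011, -0.0065, -0.0015]
[0.0011, -0.0096, -0.0027]
[0.0011, -0.0125, -0.0042]
[0.0011, -0.0154, -0.006]
[0.0011, -0.0181, -0.0079]
[0.0011, -0.0206, -0.0101]
[0.0011, -0.0229, -0.0125]
[0.0011, -0.025, -0.0151]
[0.0011, -0.0269, -0.0178]
[0.0011, -0.0286, -0.0207]
[0.0011, -0.03, -0.0237]
turn [-0.02 -0.04  0.  ]
```

>>> carry_out(
  targets=[0.01,0,-0.0033,-0.0005,0,0,0,0.01,0,-0.0065,-0.0015,0,0,0,0.01,0,-0.0096,-0.0027,0,0,0,0.01,0,-0.0125,-0.0042,0,0,0,0.01,-0.0003,-0.0154,-0.006,0,0,0,0.01,-0.0003,-0.0181,-0.0079,0,0,0,0.01,-0.0003,-0.0206,-0.0101,0,0,0,0.01,-0.0003,-0.0229,-0.0125,0,0,0,0.01,-0.0003,-0.025,-0.0151,0,0,0,0.01,-0.0003,-0.0269,-0.0178,0,0,0,0.01,-0.0003,-0.0286,-0.0207,0,0,0,0.01,-0.0003,-0.03,-0.0237,0,0,0],
)

```text
clock: 27.92
tcp_pos: [0.6164, 0.0816, 0.223]
orientation: [2.101, 0.231, -2.107]
contact_force: [-7.1, -4.1, 5.6]
grip_width: 0.019
```

Run:
```python
from h import *
crank(.3,3)
# look pose search: where does camera sit in the tool frame?
o=r.get_obs();T=R.from_rotvec(o["orientation"]).as_matrix();c=r.camera_info("wrist")
C=R.from_rotvec(c["orientation"]).as_matrix()
print("cam in tool",T.T@(c["xyz"]-o["tcp_pos"]));print((T.T@C).round(3))
```

```text
t 27.93 w 0.0190 tcp_press [-0.018   0.0357  0.223 ] F_press [-7.82 -2.46  5.59] M [-0.62  1.93  0.03]
theta 4.244 radius 0.0400 Fr 1.3 Ft -8.1
[0.001, -0.0017, -0.0036]
[0.001, -0.0029, -0.0074]
[0.001, -0.0038, -0.0113]
turn [-0.03  0.03 -0.02]
cam in tool [-0.14149179  0.00047041 -0.07186521]
[[ 0.001  0.283 -0.959]
 [ 1.    -0.001  0.001]
 [-0.001 -0.959 -0.283]]
```

Turned 7.78 rad so far, which puts the needle at 0.72 at most by the geometry. Now I let go, lift, and look at the gauge from the far side with the wrist camera tilted back.

>>> carry_out(
  targets=[0.04,0,0,0,0,0,0,0.06,0,0,0,0,0,0,0.06,-0.03,0,0,0,0,0,0.06,-0.08,0,0,0,0,0,0.06,-0.1,0.015,-0.04,0,-1.5,0,0.06,-0.1,0.0357,-0.08,0,-3,0,0.06,-0.09,0.0357,-0.12,0,-4.5,0,0.06,-0.06,0.0357,-0.12,0,-6,0,0.06,-0.03,0.0357,-0.1,0,-6,0,0.06,-0.017,0.0357,-0.093,0,-6,0,0.06,-0.017,0.0357,-0.093,0,-6,0],
)

```text
clock: 29.3
tcp_pos: [0.7143, 0.0675, 0.2381]
orientation: [1.465, 0.161, -2.555]
contact_force: [-0.1, 1.2, 0.7]
grip_width: 0.0603
```

```bash
python3 -c "
from h import *
cv2.imwrite('pics/g1.png',r.grab_frame('wrist'))
st()"
```

```text
t 29.35 w 0.0601 tcp_press [7.500e-02 1.000e-04 2.397e-01] F_press [0.15 0.76 0.43] M [ 0.03 -0.55  0.03]
```

View pics/g1.png

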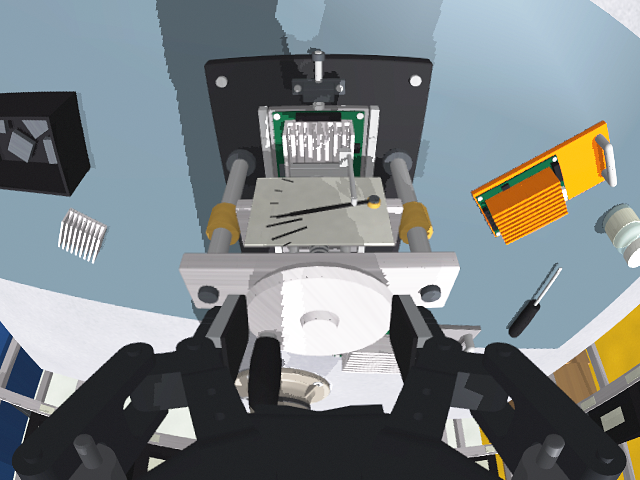

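The gauge is in view, upside down: pivot at about (375,202), needle tip at about (277,216), and the long lines just beyond it on the plate. I zoom in to read it.

```bash
python3 -c "
import cv2
im=cv2.imread('pics/g1.png')[170:255,245:395]
cv2.imwrite('pics/g1c.png',cv2.resize(im,None,fx=5.3,fy=5.3,interpolation=cv2.INTER_CUBIC))"
```

```text
(no output)
```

View pics/g1c.png

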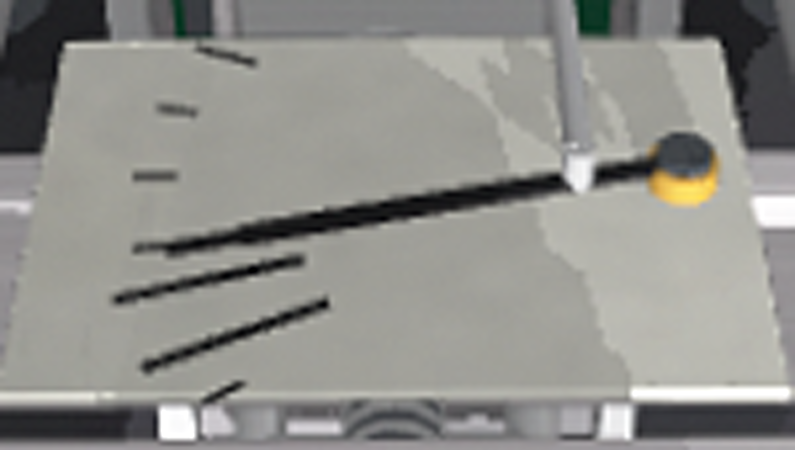

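Run:
```python
import cv2,numpy as np
H=cv2.getPerspectiveTransform(np.float32([(65,42),(720,38),(795,398),(0,398)]),np.float32([(0,0),(100,0),(100,74),(0,74)]))
def m(p): return cv2.perspectiveTransform(np.float32([[p]]),H)[0,0]
S={"t1":((200,48),(255,63)),"t2":((158,107),(197,112)),"t3":((135,177),(177,177)),"t4":((135,248),(172,245)),"L1":((115,299),(302,260)),"L2":((146,367),(328,303)),"t5":((205,400),(243,383)),"needle":((168,249),(650,166))}
A=[];b=[]
for k,(p,q) in S.items():
    a,c=m(p),m(q); d=a-c; print(k,a.round(1),c.round(1),"ang %.3f"%np.arctan2(d[1],-d[0]))
    if k in("L1","L2"): n=np.array([-d[1],d[0]])/np.hypot(*d);A.append(n);b.append(n@a)
P=np.linalg.solve(A,b);print("pivot",P)
for k,(p,q) in S.items():
    a=(m(p)+m(q))/2-P if k!="needle" else m(p)-P; print(k,"from pivot %.3f"%np.arctan2(a[1],-a[0]),"r %.1f"%np.hypot(*(m(p)-P)))
```

```text
t1 [20.9  1.7] [29.5  5.5] ang -0.416
t2 [15.6 15.9] [21.4 17.1] ang -0.204
t3 [13.5 31.6] [19.5 31.6] ang -0.006
t4 [14.8 46.3] [19.8 45.7] ang 0.115
L1 [13.  56.2] [37.7 48.7] ang 0.293
L2 [18.1 68.6] [41.3 57. ] ang 0.464
t5 [26.1 74.3] [30.7 71.4] ang 0.559
needle [19.3 46.5] [86.4 29.6] ang 0.246
pivot [88.329475 33.476517]
t1 from pivot -0.442 r 74.5
t2 from pivot -0.239 r 74.9
t3 from pivot -0.026 r 74.8
t4 from pivot 0.174 r 74.7
L1 from pivot 0.293 r 78.7
L2 from pivot 0.464 r 78.5
t5 from pivot 0.582 r 74.5
needle from pivot 0.187 r 70.2
```

Rectified, the scale reads cleanly: ticks every 0.2, long lines at 0.72 and 0.88, needle direction about 0.665. That leaves about 1.06 rad to reach 0.80, so I go back to the crank.

```bash
python3 -c "
from h import *
delta(-.018,.0357,.31)
delta(.03,.01,.33)"
```

```text
t 29.35 w 0.0601 tcp_press [7.500e-02 1.000e-04 2.397e-01] F_press [0.15 0.76 0.43] M [ 0.03 -0.55  0.03]
shift [-0.014  -0.0353  0.1158] turn [-0.03  6.04 -0.01]
t 29.35 w 0.0601 tcp_press [7.500e-02 1.000e-04 2.397e-01] F_press [0.15 0.76 0.43] M [ 0.03 -0.55  0.03]
shift [-0.0554 -0.0097  0.0843] turn [-0.03  6.04 -0.01]
```

>>> carry_out(
  targets=[0.06,-0.04,0,0.03,0,0,0,0.06,-0.0554,-0.005,0.06,0,2,0,0.06,-0.0554,-0.01,0.0843,0,4,0,0.06,-0.03,-0.025,0.105,0,5.5,0,0.06,-0.014,-0.0353,0.1158,0,6.04,0,0.06,-0.014,-0.0353,0.1158,0,6.04,0,0.06,-0.014,-0.0353,0.1158,0,6.04,0],
)

```text
clock: 30.22
tcp_pos: [0.6178, 0.0819, 0.3118]
orientation: [2.108, 0.233, -2.101]
contact_force: [-0.0, -0.8, -0.3]
grip_width: 0.0603
```

```bash
python3 -c "
from h import *
delta(-.018,.0357,.223)"
```

```text
t 30.23 w 0.0603 tcp_press [-0.0166  0.0357  0.3118] F_press [-0.21 -0.75 -0.27] M [-0.   -0.03 -0.  ]
shift [ 0.0887 -0.0001  0.0017] turn [-0.02 -0.04 -0.01]
```

>>> carry_out(
  targets=[0.06,0.03,0,0.0017,0,0,0,0.06,0.065,0,0.0017,0,0,0,0.06,0.0885,0,0.0017,0,0,0,0.06,0.0885,0,0.0017,0,0,0,0.03,0.0885,0,0.0017,0,0,0,0.01,0.0885,0,0.0017,0,0,0,0.01,0.0885,0,0.0017,0,0,0,0.01,0.0885,0,0.0017,0,0,0],
)

```text
clock: 31.22
tcp_pos: [0.6174, 0.0817, 0.2247]
orientation: [2.111, 0.234, -2.098]
contact_force: [0.7, -0.0, 6.4]
grip_width: 0.0191
```

```bash
python3 -c "
from h import *
crank(1.08,12)"
```

```text
t 31.23 w 0.0191 tcp_press [-0.017   0.0356  0.2247] F_press [ 0.64 -0.17  6.38] M [ 0.09  0.02 -0.03]
theta 4.267 radius 0.0394 Fr -0.4 Ft 0.5
[0.0028, -0.0019, -0.0031]
[0.0028, -0.003, -0.0065]
[0.0028, -0.0038, -0.01]
[0.0028, -0.0043, -0.0136]
[0.0028, -0.0044, -0.0172]
[0.0029, -0.0043, -0.0207]
[0.0029, -0.0038, -0.0243]
[0.0029, -0.003, -0.0278]
[0.0029, -0.0018, -0.0312]
[0.0029, -0.0004, -0.0345]
[0.003, 0.0013, -0.0377]
[0.003, 0.0033, -0.0407]
turn [-0.02 -0.07 -0.01]
```

>>> carry_out(
  targets=[0.01,-0.0004,-0.0019,-0.0031,0,0,0,0.01,-0.0006,-0.003,-0.0065,0,0,0,0.01,-0.0006,-0.0038,-0.01,0,0,0,0.01,-0.0006,-0.0043,-0.0136,0,0,0,0.01,-0.0006,-0.0044,-0.0172,0,0,0,0.01,-0.0006,-0.0043,-0.0207,0,0,0,0.01,-0.0006,-0.0038,-0.0243,0,0,0,0.01,-0.0006,-0.003,-0.0278,0,0,0,0.01,-0.0006,-0.0018,-0.0312,0,0,0,0.01,-0.0006,-0.0004,-0.0345,0,0,0,0.01,-0.0006,0.0013,-0.0377,0,0,0,0.01,-0.0006,0.0033,-0.0407,0,0,0],
)

```text
clock: 32.72
tcp_pos: [0.6548, 0.0894, 0.2248]
orientation: [2.104, 0.238, -2.105]
contact_force: [-9.0, 3.9, 4.0]
grip_width: 0.0192
```

```bash
python3 -c "
from h import *
crank(.1,3)"
```

```text
t 32.73 w 0.0192 tcp_press [0.0212 0.0348 0.2248] F_press [-7.95  5.77  4.04] M [ 1.09  1.75 -0.02]
theta 5.259 radius 0.0407 Fr 0.8 Ft -9.8
[0.0028, 0.0013, -0.0008]
[0.0028, 0.0021, -0.0019]
[0.0028, 0.0029, -0.0029]
turn [-0.    0.    0.03]
```

Ft is 9.8 N, matching the 10 N given for the set load. I release and check the gauge again.

>>> carry_out(
  targets=[0.04,0,0,0,0,0,0,0.06,0,0,0,0,0,0,0.06,-0.03,0,0,0,0,0,0.06,-0.08,0,0,0,0,0,0.06,-0.11,0.015,-0.03,0,-1.5,0,0.06,-0.11,0.0348,-0.07,0,-3,0,0.06,-0.1,0.0348,-0.09,0,-4.5,0,0.06,-0.07,0.0348,-0.09,0,-6,0,0.06,-0.04,0.0348,-0.075,0,-6,0,0.06,-0.03,0.0348,-0.069,0,-6,0,0.06,-0.03,0.0348,-0.069,0,-6,0],
)

```text
clock: 34.1
tcp_pos: [0.7297, 0.0712, 0.2541]
orientation: [1.471, 0.172, -2.552]
contact_force: [-0.6, -0.4, -0.4]
grip_width: 0.0601
```

```bash
python3 -c "
from h import *
im=r.grab_frame('wrist');cv2.imwrite('pics/g2.png',im)
cv2.imwrite('pics/g2c.png',cv2.resize(im[150:260,235:395],None,fx=5,fy=5,interpolation=cv2.INTER_CUBIC))
st()
for q in [(-.185,.1,.016),(.105,.1,.016),(.105,-.1,.016),(0,0,.202)]: print(proj('wrist',list((PM@q)[:2]+P0)+[q[2]]))"
```

```text
t 34.15 w 0.0601 tcp_press [ 9.080e-02 -2.000e-04  2.563e-01] F_press [ 0.29 -0.79  0.51] M [-0.   -0.45  0.08]
[248.64620371 274.82847908]
[211.48016022  76.47805009]
[426.72580502  76.93496645]
[317.90750727 317.31025133]
```

View pics/g2c.png

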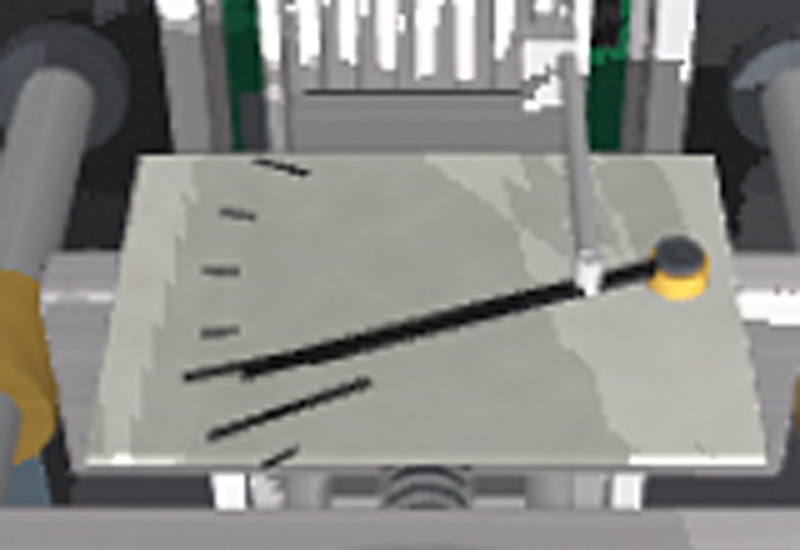

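Run:
```python
import cv2,numpy as np
H=cv2.getPerspectiveTransform(np.float32([(140,155),(715,155),(770,463),(85,463)]),np.float32([(0,0),(100,0),(100,74),(0,74)]))
def m(p): return cv2.perspectiveTransform(np.float32([[p]]),H)[0,0]
P=np.array([88.3,33.5])
for k,(p,q) in {"t1":((254,161),(309,174)),"t2":((220,211),(256,217)),"t3":((202,271),(239,271)),"t4":((202,334),(239,330)),"L1":((185,378),(240,367)),"L2":((209,437),(368,382)),"t5":((264,465),(297,450)),"needle":((246,375),(650,268))}.items():
    a,c=m(p),m(q);d=a-c;e=(a+c)/2-P
    print(k,"dir %.3f"%np.arctan2(d[1],-d[0]),"from pivot %.3f"%np.arctan2(e[1],-e[0]))
```

```text
t1 dir -0.361 from pivot -0.441
t2 dir -0.254 from pivot -0.241
t3 dir 0.000 from pivot -0.035
t4 dir 0.161 from pivot 0.170
L1 dir 0.289 from pivot 0.291
L2 dir 0.467 from pivot 0.461
t5 dir 0.578 from pivot 0.582
needle dir 0.375 from pivot 0.266
```

The needle direction is 0.375, with the lines at 0.291 and 0.464, so it stands midway at a reading of about 0.80. The gripper is clear of everything, so I hand in.

```bash
python3 -c "
from h import *
st(); print(r.hand_in())"
```

```text
t 34.15 w 0.0601 tcp_press [ 9.080e-02 -2.000e-04  2.563e-01] F_press [ 0.29 -0.79  0.51] M [-0.   -0.45  0.08]
the job is handed in; nothing more can be done
None
```

The carrier is against the stop screw, the gauge needle stands midway between the two long lines, and the job was handed in at 34 s. The hand-in reports no verdict.

- **Carrier:** I pushed it in with the shut fingers in about 2 mm steps until it stopped moving. I then held it there for over 2 s with 4.5 to 6.7 N at the wrist. After taking off about 2 N of sliding friction, that is roughly 3 to 5 N on the stop. This is an estimate, because the friction under load is not known exactly.
- **Handwheel:** I turned it about 8.8 rad clockwise in two stages. The crank force at the end was 9.8 N, close to the 10 N given for the set load.
- **Gauge:** The first look, between the two stages, read about 0.665. The last look, after letting go, read about 0.80, with the lines at 0.72 and 0.88. Measuring the needle directly from the gauge's pivot gave a lower angle. I took that as parallax, because the needle stands off the plate, and relied on its direction instead.
- **Press and surroundings:** The crank's measured radius stayed between 39 and 41 mm all the way round, so the press did not noticeably shift. I did not check the final positions of the press, the carrier or the bystanders separately. The gripper was open and clear of everything, with under 1 N on the wrist, when I handed in.

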